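# Index the curing-lamp arm over the flower mould

### The job

On the curing-lamp stand, hook a fingertip under the pull ring and lift the spring index pin clear of its hole, swing the lamp arm one hole to the side where the mould with the flower pendant stands, and let the pin drop fully home in that hole, so that the lamp is locked over that mould. Only hook the ring, do not pinch it; do not swing past that hole, and leave the moulds, jar, bottle and cup where they are.

Things in the scene. Friction and masses are not known exactly. Their poses are not given: they have to be found in the camera images.
- stand: Fixed stand: plywood board 325 x 400 mm, 12 mm thick. Origin: on the lamp arm's vertical pivot axis, at table height. The arm in its middle position points from the pivot along the stand's own -x (roughly towards the robot). The board reaches 275 mm from the pivot to -x, 50 mm to +x, 200 mm to either side.
- middle_hole (a point): Mouth of the middle one of five holes in the raised arc-shaped aluminium index plate (34 mm wide, top 60 mm above the table). The holes lie on a circle of radius 220 mm about the pivot, 22 degrees (0.384 rad) apart, and leave the pin 1 mm on each side.
- lamp_arm (a joint): Swing of the arm about the pivot, rad, anticlockwise from above positive; holes at -0.768, -0.384, 0 (start), 0.384, 0.768. At q the arm points from the pivot along (-cos q, -sin q) in the stand's frame: positive q takes its outer end to the stand's -y. Flat bar 30 mm wide, top 76 mm above the table; with the pin out, friction (about 1 N at the ring) keeps it where it is left.
- index_pin (a joint): Lift of the spring index pin, m: 0 fully home in a hole, 0.012 just clear of the plate, stop at 0.026. It slides straight up; the spring pushes down with 5 N at home, 9 N at the stop. Released between holes its rounded tip rides on the plate (reading about 0.012) and drops into a hole when it comes over it.
- ring_bar (a point): Middle of the pull ring's top bar, on the bar's centre line, 220 mm from the pivot, 159 mm above the table with the pin home; moves with pin and arm. The ring is a stiff upright steel wire loop, wire 7 mm thick, inside 60 mm wide (across the arm) and 44 mm high, opening along the arm; the top bar is straight for 43 mm. Site axes: x along the arm from ring to pivot, z up.
- boss_top (a point): Centre of the top of the pin's steel boss (32 mm diameter) on the arm's outer end, under the ring, 104 mm above the table. The ring is open and free on both sides: a closed fingertip leaning 30 to 45 degrees from vertical goes in under the top bar, pointing down and along the arm, either from the robot's side or from the pivot's.
- lamp (a point): Centre of the underside of the round lamp head (52 mm diameter, 30 mm tall, white with black fins on top) hung under the arm, 130 mm from the pivot, 34 mm above the table.
- mould_full_c (a point): Centre of the mould with the flower pendant: a loose round white dish, 44 mm in diameter, 13 mm tall, filled with a dark wooden disc that bears a five-petal flower. It lies on the board under the station of the next hole on one side or the other of the middle, 130 mm from the pivot.
- mould_empty_c (a point): Centre of the empty mould, the same loose white dish but hollow, under the next hole on the other side.
- jar_c (a point): Centre of a loose screw-lid jar, 72 mm in diameter, 120 mm tall, on the table beside the stand.
- pigment_c (a point): Centre of a loose small brown bottle, 30 mm in diameter, 62 mm tall, on the table beside the stand.
- cup_c (a point): Centre of a loose clear cup, 68 mm in diameter, 75 mm tall, on the table beside the stand.
Mind the look-alikes: they are no part of the job. What is shaped like the part that bears mould_full_c but blue is not meant.

How it is judged (in metres and radians):
On the way, in this order (a step that is already met when the one before it is completed fails the run):
1. the pin is lifted clear of the middle hole by a finger on its ring (value of joint index_pin above 0.0125 m and contact force between the fingers and index_pin above 1 N and value of joint lamp_arm between -0.1 and 0.1 rad), for 0.1 s.
2. the pin is home again in the hole over the flower mould (horizontal distance between lamp and mould_full_c below 0.012 m and value of joint index_pin below 0.003 m), for 0.2 s.
At the end, for the whole second after the job is handed in: The lamp's centre is within 12 mm (seen from above) of the centre of the flower mould, the index pin is home in that hole (lift under 3 mm), the arm is at rest, and both moulds, the jar, the bottle and the cup are within 15 mm of where they were (all of step 2 and velocity of joint lamp_arm between -0.05 and 0.05 rad/s and distance of each of mould_full_c, mould_empty_c, jar_c, pigment_c, cup_c from where it was at the start of the episode below 0.015 m); the robot touches nothing.
It fails at once if the arm swings past the next hole (value of joint lamp_arm above 0.55 rad or value of joint lamp_arm below -0.55 rad).
It fails at once if the ring is pinched or wrenched (more than 40 N between fingers and ring) (contact force between the fingers and index_pin above 40 N).
It fails at once if a mould, the jar, the bottle or the cup is moved or lifted by more than 15 mm (distance of any of mould_full_c, mould_empty_c, jar_c, pigment_c, cup_c from where it was at the start of the episode above 0.015 m).
It also fails if it takes over 54 s, if anything falls off the work surface, if the arm or the gripper's body presses on something with over 40 N, if the wrist force passes 120 N, or if a joint passes its speed limit or range.

### The arm

A 6-joint arm with a two-finger parallel gripper is mounted at the origin on the work surface. World frame = base frame: x ahead of the robot, y to its left, z up, the work surface at z = 0. Lengths are in mm, angles in rad, forces in N, time in s.
With the tool pointing down it reaches from about 350 to 875 mm from the base axis. Payload 4.2 kg.
Tool frame: the origin (TCP) lies midway between the tips of the shut fingers; the grasp point (between the pads) lies 19 mm behind it; z points along the fingers, y is the line along which they close (so a half turn about z gives the same grasp; the last joint's range is limited). The gripper opens to 85 mm and grips with 20 to 120 N. Pads are 22 mm wide; open, the fingers measure 114 mm over their backs; the gripper's body (76 mm by 85 mm) begins 54 mm behind the grasp point. The pads swing forward as they close: fully open they stand 13 mm farther back than shut.
Start: joints at [-0.952, 0.385, 0.008, 0, -1.194, -0.259], TCP at [220.069, -584.952, 231.312] pointing down, gripper open.
Joint ranges: [-3.14, 3.14], [-1.21, 2.06], [-1.07, 1.41], [-3.16, 2.05], [-2.99, -0.16], [-3.1, 3.1]. Speed limits (rad/s): [2.79, 2.79, 3.14, 3.14, 3.14, 3.14].

### API

Orientations are given as a unit quaternion [x, y, z, w].
In Python, from bench import sensors, get_image, camera_params, job_done gives the robot as it stands.
- The arm moves only by the tool servo_tool, never from a script. Its argument "motion" is a list of rows, each an object with "travel": the shift along the tool's x, y, z as a fraction of full scale, a list of three; "rot": the turn, a rotation vector about the tool's x, y, z as a fraction of full scale, a list of three; "hand": the opening, from 0 (shut) to 1 (fully open). In form: [{"travel": [x, y, z], "rot": [wx, wy, wz], "hand": hand}, ...]. A call has 1 to 10 rows; each row shifts and turns the commanded pose from where the row before left it, along the tool's axes as they then stand; what a row does not reach is not made up. Full scale, the value 1, is 25 cm for a shift and 360 degrees for a turn. A row lasts 1/12 s, in which the tool goes at most 41.7 mm and 7.16 degrees, less where a joint would pass 70% of its speed; a pose out of reach is approached as far as the arm can. A call with a number of a shift or a turn outside -1 to 1 is refused whole. A call with a gripper value outside its range is refused whole. The fingers move at their own pace and stop on an object; the grip force is fixed at half the most. Time passes only in rows, so rows that do not move let the fingers close. It gives the time, the measured TCP pose, the force, the opening and the grip force at its end, in the units of the state.
- sensors.read_state(): the state, without advancing time (a new reading comes with each control period).
- get_image(name): name is "side" or "top" or "wrist"; returns (picture, depth): 420x560x3 uint8, red, green, blue; 420x560 float32, mm along the optical axis (not along the pixel's ray), 0 where there is no reading.
- camera_params(name): a dict with "camera_matrix" (3x3 intrinsics, pixels), "R" (3x3) and "t" (3): a world point X has camera coordinates R X + t; the wrist camera has in their place "mount" (4x4, takes a point from camera to tool coordinates, whose origin is the TCP and whose axes are the flange's). Camera axes: x right, y down, z forward; pixel columns grow to the right and rows downward; lengths in mm; the calibration is good to about 2 mm. A picture is of the moment at which its call begins: read the wrist's pose just before it. camera_params takes no time and is no camera call.
- job_done(): hands the job in; it is judged then, once.
The state is a dict: "clock": time; "joints": joint angles; "joint_vel": joint speeds; "joint_efforts": joint torques, N m; "position": TCP position; "ee_rot": TCP orientation; "contact_force": force on the tool from outside, world axes, zero at the start; "wrist_torque": the same for the moment, N m; "gripper_width": finger opening in mm; "grasp_force": force on a finger pad.
Only numpy, scipy, OpenCV 4.12 (cv2) and the standard library are available. Lean on these libraries where they do the work, as an engineer would, in place of code of your own. Each camera call takes 0.05 s, during which the arm holds its last target. There are 200 camera calls.

## Working session

There is one attempt and no reset: what is moved stays moved. The work goes in short steps, Python scripts to look and compute and a tool call to move; the robot and the scene stay as the last step left them, time stands still between calls to the robot, and variables do not carry over. Pictures are saved under pics/ and viewed, at most 10 in all, crops included, and the job is handed in when it is done.

Besides the shell and the picture viewer there is one more tool, called as name([rows], argument=value, ...), one row to a line, values as JSON. servo_tool: Moves the arm, as the interface text tells. Its arguments: {"type":"object","properties":{"motion":{"type":"array"}},"required":["motion"]}

```bash
mkdir -p pics; ls
python3 - <<'E'
from bench import sensors,get_image,camera_params
import cv2,numpy as np
s=sensors.read_state();print(s)
for n in("side","top"):
    p=camera_params(n);print(n,p)
    im,d=get_image(n);np.savez(f"{n}0.npz",im=im,d=d)
    cv2.imwrite(f"pics/{n}0.png",im[:,:,::-1])
print(camera_params("wrist"))
E
```

```text
pics
{'clock': 0.0, 'joints': array([-9.52431319e-01,  3.85550604e-01,  6.62276276e-03, -4.95213866e-04,
       -1.19401015e+00, -2.58577636e-01]), 'joint_vel': array([-0.00039955, -0.00020035, -0.00081103,  0.00082132,  0.00080415,
        0.00014077]), 'joint_efforts': array([ 9.32547628e-04, -3.92290986e+01,  1.88400275e+01,  4.18626487e+00,
       -4.64339013e-03,  1.79837798e-06]), 'position': array([ 219.84219255, -584.43016582,  230.22454748]), 'ee_rot': array([-1.78834993e-01,  9.83878471e-01,  1.06724072e-03, -2.46258918e-04]), 'contact_force': array([-0.6453999 , -0.16732427, -0.33562101]), 'wrist_torque': array([ 0.00482427,  0.0183408 , -0.02039353]), 'grasp_force': 0.0, 'gripper_width': 85.5503265086207}
side {'camera_matrix': array([[388.71423272,   0.        , 279.0018087 ],
       [  0.        , 388.71423272, 211.53938325],
       [  0.        ,   0.        ,   1.        ]]), 'R': array([[-0.70472874, -0.7094069 , -0.00996293],
       [-0.47100219,  0.47830565, -0.74120217],
       [ 0.53057925, -0.51765391, -0.67120793]]), 't': array([386.99856796, 311.30339277, 799.
[... 222 characters left out ...]
7478,  0.00589578],
       [-0.99589339,  0.02420258, -0.08723866],
       [ 0.0870676 , -0.00803604, -0.99616999]]), 't': array([  40.24646409,  541.97714537, 1093.47702539])}
{'camera_matrix': array([[331.14685939,   0.        , 285.73662978],
       [  0.        , 331.14685939, 211.17882192],
       [  0.        ,   0.        ,   1.        ]]), 'mount': array([[ 1.32082740e-05, -9.46749512e-01, -3.21971057e-01,
         8.17885472e+01],
       [ 9.99999943e-01, -9.61557593e-05,  3.23767274e-04,
        -1.10407676e+00],
       [-3.37485880e-04, -3.21971043e-01,  9.46749457e-01,
        -1.42567916e+02],
       [ 0.00000000e+00,  0.00000000e+00,  0.00000000e+00,
         1.00000000e+00]])}
```

View pics/top0.png

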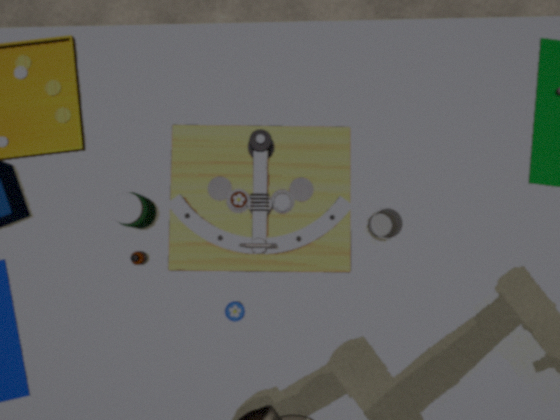

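View pics/side0.png

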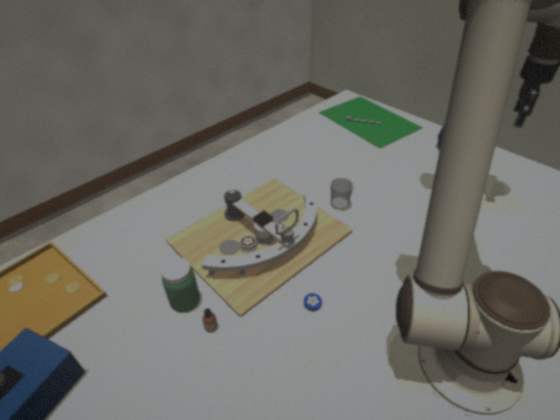

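The top view shows three flower/dish candidates. The white dish with the dark flower is at (239,200), left of the arm, which is +y. The empty white dish is at (282,202), and the blue look-alike at (235,311) is off the stand. The grey discs at (220,188) and (301,189) look flat, probably board markings. I choose (239,200), and I'll check it in a crop and measure the stand.

```bash
cat > h.py <<'E'
import numpy as np,cv2
from bench import camera_params
def ray(n,uv,z):
    p=camera_params(n);K,R,t=p["camera_matrix"],p["R"],p["t"]
    d=R.T@np.linalg.solve(K,[uv[0],uv[1],1]);o=-R.T@t
    return o+d*(z-o[2])/d[2]
def proj(n,X):
    p=camera_params(n);c=p["R"]@np.array(X,float)+p["t"];v=p["camera_matrix"]@c;return v[:2]/v[2]
E
python3 - <<'E'
from h import *
im=np.load("top0.npz")["im"];hsv=cv2.cvtColor(im,cv2.COLOR_RGB2HSV)
roi=np.zeros(im.shape[:2],np.uint8);roi[110:285,155:365]=255
m=cv2.inRange(hsv,(18,50,60),(40,255,255))&roi
m=cv2.morphologyEx(m,cv2.MORPH_CLOSE,np.ones((9,9)))
c=max(cv2.findContours(m,0,2)[0],key=cv2.contourArea)
b=cv2.boxPoints(cv2.minAreaRect(c));W=np.array([ray("top",q,12) for q in b]);print(b,W.round(1))
ctr=W.mean(0);e=[W[(i+1)%4]-W[i] for i in range(4)];print([round(np.linalg.norm(x),1) for x in e])
x=max((s*v for v in e for s in(1,-1)),key=lambda v:v[0]/np.linalg.norm(v) );yaw=np.arctan2(x[1],x[0])
# dark holes on plate
for g in[(187,214),(220,238),(299,239),(332,217)]:
    w=255-cv2.cvtColor(im,cv2.COLOR_RGB2GRAY)[g[1]-5:g[1]+6,g[0]-5:g[0]+6].astype(float);w=np.clip(w-w.max()+50,0,None)
    yy,xx=np.mgrid[-5:6,-5:6];u=(g[0]+(w*xx).sum()/w.sum(),g[1]+(w*yy).sum()/w.sum());print(u,ray("top",u,60).round(1))
ex=np.array([np.cos(yaw),np.sin(yaw)]);piv=ctr[:2]+112.5*ex;print("yaw",yaw,"pivot",piv)
for nm,uv,z in[("flower",(239,200),25),("empty",(282,202),25),("pivottop",(260,139),90),("ring",(258,245),159),("lampfin",(260,202),76)]:print(nm,ray("top",uv,z).round(1))
print("ringproj",proj("top",[*(piv-220*ex),159]))
cr=cv2.resize(im[115:280,160:360],(800,660),interpolation=cv2.INTER_CUBIC)[:600];cr=np.clip(cr*1.6,0,255).astype(np.uint8)
cv2.imwrite("pics/crop1.png",cr[:,:,::-1])
E
```

```text
[[170.1185   235.04904 ]
 [171.43307  124.624214]
 [349.87204  126.748474]
 [348.55746  237.17331 ]] [[ 491.2  254.1   12. ]
 [ 737.7  249.3   12. ]
 [ 723.5 -149.4   12. ]
 [ 476.9 -137.1   12. ]]
[np.float64(246.5), np.float64(399.0), np.float64(246.9), np.float64(391.5)]
(np.float64(186.90367775831874), np.float64(215.2889667250438)) [530.  209.1  60. ]
(np.float64(219.77902621722848), np.float64(237.51935081148565)) [481.5 140.7  60. ]
(np.float64(298.26200873362444), np.float64(238.391557496361)) [475.6 -24.   60. ]
(np.float64(331.7323943661972), np.float64(216.95774647887325)) [519.  -95.9  60. ]
yaw -0.01917746012095068 pivot [719.79364762  52.0563979 ]
flower [563.4 100.9  25. ]
empty [556.7   7.3  25. ]
pivottop [682.7  51.1  90. ]
ring [462.2  58.6 159. ]
lampfin [552.7  54.4  76. ]
ringproj [258.76662481 225.21385893]
```

View pics/crop1.png

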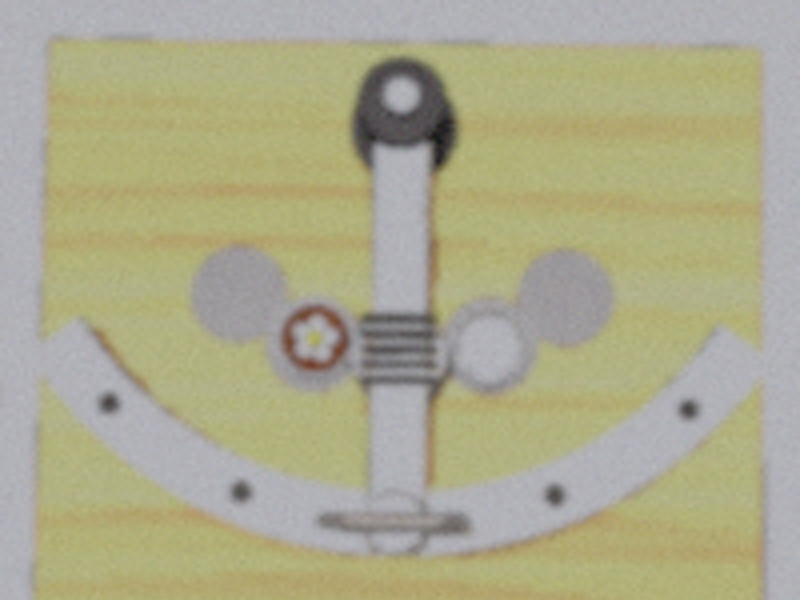

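The crop confirms it: the dark disc with the flower is at crop (314,338), left of the arm, and the empty dish is at (490,345). The target is therefore q = -0.384, swinging the ring toward +y. Next I fit the stand pose from the four visible holes.

```bash
cat >> h.py <<'E'
from scipy.spatial.transform import Rotation as Rn
H=np.array([[530.0,209.1],[481.5,140.7],[475.6,-24.0],[519.0,-95.9]]);Q=np.array([-.768,-.384,.384,.768])
L=220*np.c_[-np.cos(Q),-np.sin(Q)]
def fit():
    a=L-L.mean(0);b=H-H.mean(0);yaw=np.arctan2((a[:,0]*b[:,1]-a[:,1]*b[:,0]).sum(),(a*b).sum())
    c,s=np.cos(yaw),np.sin(yaw);R=np.array([[c,-s],[s,c]]);piv=H.mean(0)-R@L.mean(0);return yaw,piv,R
E
python3 - <<'E'
from h import *
yaw,piv,R=fit();print(yaw,piv,((L@R.T+piv)-H).round(1))
for q in(0,-.384):
    u=R@np.array([-np.cos(q),-np.sin(q)])
    r=piv+220*u;print(q,"ring",r,"lamp",piv+130*u,proj("top",[*r,159]),proj("side",[*r,159]))
d=np.load("top0.npz")["d"];print(d[240:250,250:270:3].round())
E
```

```text
-0.03606512496647069 [682.51948051  50.94457984] [[-0.1  0.3]
 [ 0.1 -0. ]
 [ 0.1 -0.1]
 [-0.1 -0.2]]
0 ring [462.66254126  58.87718742] lamp [552.60401641  55.63202977] [257.83688961 244.74311775] [286.53887314 213.12367602]
-0.384 ring [481.64575625 140.6649616 ] lamp [563.82137072 103.96116906] [214.71169607 235.82663475] [255.10445322 226.58604332]
[[1076. 1032. 1033. 1031. 1031. 1053. 1078.]
 [1076. 1030. 1031. 1033. 1033. 1031. 1074.]
 [1075. 1033. 1031. 1031. 1032. 1030. 1074.]
 [ 972.  971.  974.  976.  978.  975.  974.]
 [ 975.  974.  974.  970.  973.  972.  973.]
 [ 971.  971.  975.  972.  972.  972.  974.]
 [ 972.  973.  975.  976.  975.  976.  973.]
 [1072. 1029. 1030. 1022. 1029. 1027. 1073.]
 [1071. 1030. 1027. 1030. 1029. 1032. 1074.]
 [1076. 1029. 1030. 1030. 1029. 1029. 1073.]]
```

```bash
cat >> h.py <<'E'
LEAN=np.radians(40)
def target(q,out,z):
    """TCP pose at arm angle q; out = mm past ring bar plane (outward), leaning from pivot side"""
    yaw,piv,R=fit();u=np.r_[R@[-np.cos(q),-np.sin(q)],0]
    zt=np.sin(LEAN)*u-np.cos(LEAN)*np.array([0,0,1.]);yt=np.cross(np.array([0,0,1.]),u);yt=-yt  # u~-x => yt~+y
    M=np.c_[np.cross(yt,zt),yt,zt];return np.r_[piv+(220+out)*u[:2],z],M
def need(q,out,z):
    from bench import sensors
    s=sensors.read_state();P,M=target(q,out,z);C=Rn.from_quat(s["ee_rot"]).as_matrix()
    rv=Rn.from_matrix(C.T@M).as_rotvec()/(2*np.pi)
    print("pos",s["position"].round(1),"tgt",P.round(1),"travel",(C.T@(P-s["position"])/250).round(4),"in target axes",(M.T@(P-s["position"])/250).round(4),"rot",rv.round(4),"j",s["joints"].round(2),"F",s["contact_force"].round(1),"t",s["clock"])
E
python3 -c "
from h import *
need(0,-70,230);print(target(0,0,0)[1].round(2))"
```

```text
pos [ 219.9 -584.5  230.3] tgt [532.6  56.4 230. ] travel [-2.073   1.9592  0.0049] in target axes [-0.8876  2.6069 -0.7431] rot [-0.0217  0.1096  0.0605] j [-0.95  0.39  0.01 -0.   -1.19 -0.26] F [ 1.  -0.1 -0.8] t 0.1
[[-0.77  0.04 -0.64]
 [ 0.03  1.    0.02]
 [ 0.64 -0.   -0.77]]
```

servo_tool([
  {"travel": [-0.1037,0.098,0],"rot": [0,0,0],"hand": 0},
  {"travel": [-0.1037,0.098,0],"rot": [0,0,0],"hand": 0},
  {"travel": [-0.1037,0.098,0],"rot": [0,0,0],"hand": 0},
  {"travel": [-0.1037,0.098,0],"rot": [0,0,0],"hand": 0},
  {"travel": [-0.1037,0.098,0],"rot": [0,0,0],"hand": 0},
  {"travel": [-0.1037,0.098,0],"rot": [0,0,0],"hand": 0},
  {"travel": [-0.1037,0.098,0],"rot": [0,0,0],"hand": 0},
  {"travel": [-0.1037,0.098,0],"rot": [0,0,0],"hand": 0},
  {"travel": [-0.1037,0.098,0],"rot": [0,0,0],"hand": 0},
  {"travel": [-0.1037,0.098,0],"rot": [0,0,0],"hand": 0},
])

```text
clock: 0.93
position: [376.6, -262.6, 231.1]
ee_rot: [-0.179, 0.984, 0.0, -0.0]
contact_force: [0.8, -0.2, -0.6]
gripper_width: -0.1
grasp_force: 0.0
```

servo_tool([
  {"travel": [-0.1037,0.098,0],"rot": [0,0,0],"hand": 0},
  {"travel": [-0.1037,0.098,0],"rot": [0,0,0],"hand": 0},
  {"travel": [-0.1037,0.098,0],"rot": [0,0,0],"hand": 0},
  {"travel": [-0.1037,0.098,0],"rot": [0,0,0],"hand": 0},
  {"travel": [-0.1037,0.098,0],"rot": [0,0,0],"hand": 0},
  {"travel": [-0.1037,0.098,0],"rot": [0,0,0],"hand": 0},
  {"travel": [-0.1037,0.098,0],"rot": [0,0,0],"hand": 0},
  {"travel": [-0.1037,0.098,0],"rot": [0,0,0],"hand": 0},
  {"travel": [-0.1037,0.098,0],"rot": [0,0,0],"hand": 0},
  {"travel": [0,0,0],"rot": [0,0,0],"hand": 0},
])

```text
clock: 1.77
position: [519.6, 28.5, 230.7]
ee_rot: [-0.181, 0.983, 0.0, 0.001]
contact_force: [1.0, -1.6, 0.2]
gripper_width: 0.1
grasp_force: 0.0
```

```bash
python3 -c "
from h import *
need(0,-70,230)"
```

```text
pos [519.6  28.5 230.7] tgt [532.6  56.4 230. ] travel [-0.0884  0.0855  0.0028] in target axes [-0.0386  0.1132 -0.0289] rot [-0.0222  0.1098  0.0612] j [ 0.37  0.21 -0.25 -0.   -1.12 -1.57] F [ 1.  -1.6  0.2] t 1.7667
```

servo_tool([
  {"travel": [0,0,0],"rot": [-0.00317,0.01569,0.00874],"hand": 0},
  {"travel": [0,0,0],"rot": [-0.00317,0.01569,0.00874],"hand": 0},
  {"travel": [0,0,0],"rot": [-0.00317,0.01569,0.00874],"hand": 0},
  {"travel": [0,0,0],"rot": [-0.00317,0.01569,0.00874],"hand": 0},
  {"travel": [0,0,0],"rot": [-0.00317,0.01569,0.00874],"hand": 0},
  {"travel": [0,0,0],"rot": [-0.00317,0.01569,0.00874],"hand": 0},
  {"travel": [0,0,0],"rot": [-0.00317,0.01569,0.00874],"hand": 0},
  {"travel": [-0.0193,0.0566,-0.0144],"rot": [0,0,0],"hand": 0},
  {"travel": [-0.0193,0.0566,-0.0144],"rot": [0,0,0],"hand": 0},
  {"travel": [0,0,0],"rot": [0,0,0],"hand": 0},
])

```text
clock: 2.6
position: [531.3, 53.8, 229.1]
ee_rot: [0.019, 0.939, 0.007, -0.343]
contact_force: [-0.6, -0.2, -0.5]
gripper_width: -0.0
grasp_force: 0.0
```

Run:
```python
from h import *
from bench import get_image
need(0,-70,230);need(0,-70,127)
im,d=get_image("wrist");cv2.imwrite("pics/w1.png",np.clip(im*1.5,0,255).astype(np.uint8)[:,:,::-1])
```

```text
pos [531.3  53.8 229.1] tgt [532.6  56.4 230. ] travel [-0.0013  0.0106 -0.006 ] in target axes [-0.0013  0.0106 -0.006 ] rot [ 0.0003 -0.0003 -0.0004] j [ 0.28  0.6   0.27 -0.22 -1.91 -1.89] F [-0.6 -0.2 -0.5] t 2.6
pos [531.3  53.8 229.1] tgt [532.6  56.4 127. ] travel [-0.2667  0.0106  0.3091] in target axes [-0.2662  0.0106  0.3096] rot [ 0.0003 -0.0003 -0.0004] j [ 0.28  0.6   0.27 -0.22 -1.91 -1.89] F [-0.6 -0.2 -0.5] t 2.6
```

View pics/w1.png

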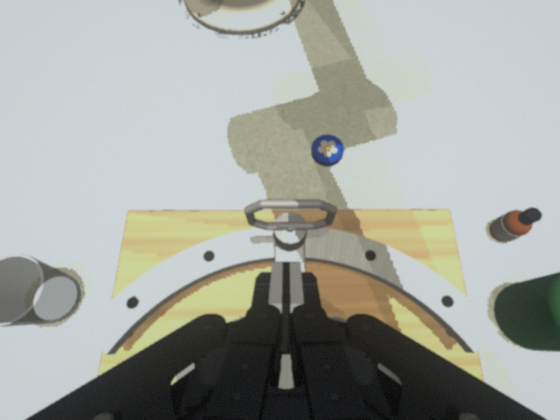

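The wrist view shows the ring centred at (290,213), straight ahead of the shut fingertips at (287,275). I'm descending behind it.

servo_tool([
  {"travel": [-0.0533,0.002,0.0618],"rot": [0,0,0],"hand": 0},
  {"travel": [-0.0533,0.002,0.0618],"rot": [0,0,0],"hand": 0},
  {"travel": [-0.0533,0.002,0.0618],"rot": [0,0,0],"hand": 0},
  {"travel": [-0.0533,0.002,0.0618],"rot": [0,0,0],"hand": 0},
  {"travel": [-0.0533,0.002,0.0618],"rot": [0,0,0],"hand": 0},
  {"travel": [0,0,0],"rot": [0,0,0],"hand": 0},
  {"travel": [0,0,0],"rot": [0,0,0],"hand": 0},
])

```text
clock: 3.23
position: [531.0, 53.9, 128.6]
ee_rot: [0.019, 0.939, 0.006, -0.343]
contact_force: [0.8, -0.7, 0.9]
gripper_width: 0.3
grasp_force: 0.0
```

Run:
```python
from h import *
from bench import get_image,sensors
need(0,-70,127);need(0,2,127)
s=sensors.read_state();p=camera_params("wrist")
im,d=get_image("wrist");cv2.imwrite("pics/w2.png",np.clip(im*1.5,0,255).astype(np.uint8)[:,:,::-1])
# depth -> world points near ring
v,u=np.mgrid[0:420,0:560];K=p["camera_matrix"];X=np.stack([(u-K[0,2])*d/K[0,0],(v-K[1,2])*d/K[1,1],d],-1).reshape(-1,3)
X=X[d.ravel()>0];T=X@p["mount"][:3,:3].T+p["mount"][:3,3];W=T@Rn.from_quat(s["ee_rot"]).as_matrix().T+s["position"]
k=(abs(W[:,0]-462)<25)&(abs(W[:,1]-59)<50)&(W[:,2]>145);R=W[k];print(len(R),np.percentile(R,[2,50,98],axis=0).round(1),R.mean(0).round(1))
```

```text
pos [531.   53.9 128.6] tgt [532.6  56.4 127. ] travel [-0.0087  0.0101  0.001 ] in target axes [-0.0087  0.0101  0.001 ] rot [ 0.0002 -0.0005 -0.0007] j [ 0.28  0.69  0.16 -0.21 -1.72 -1.85] F [ 0.8 -0.7  0.9] t 3.2333
pos [531.   53.9 128.6] tgt [460.7  58.9 127. ] travel [0.2113 0.0089 0.1868] in target axes [0.2119 0.0101 0.1861] rot [ 0.0002 -0.0005 -0.0007] j [ 0.28  0.69  0.16 -0.21 -1.72 -1.85] F [ 0.8 -0.7  0.9] t 3.2333
2279 [[461.9  24.9 146.8]
 [466.4  58.9 160.4]
 [469.   93.3 163. ]] [466.1  58.9 158.5]
```

View pics/w2.png

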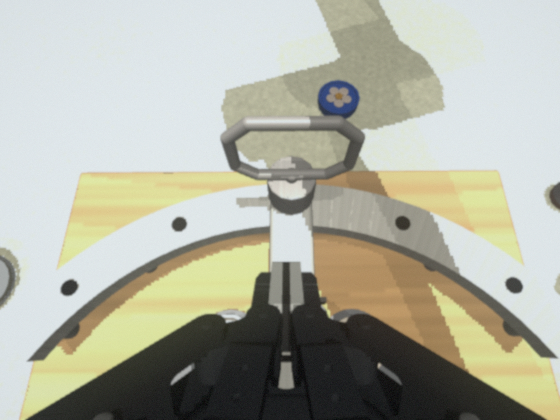

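The ring's top bar sits at (295,125), upright ahead of the fingertip, and depth agrees with the pose to within about 1 mm. I'm inserting.

servo_tool([
  {"travel": [0.035,0.005,0.031],"rot": [0,0,0],"hand": 0},
  {"travel": [0.035,0.005,0.031],"rot": [0,0,0],"hand": 0},
  {"travel": [0.035,0,0.031],"rot": [0,0,0],"hand": 0},
  {"travel": [0.035,0,0.031],"rot": [0,0,0],"hand": 0},
  {"travel": [0.035,0,0.031],"rot": [0,0,0],"hand": 0},
  {"travel": [0.035,0,0.031],"rot": [0,0,0],"hand": 0},
  {"travel": [0,0,0],"rot": [0,0,0],"hand": 0},
  {"travel": [0,0,0],"rot": [0,0,0],"hand": 0},
])

```text
clock: 3.95
position: [462.6, 59.7, 128.5]
ee_rot: [0.019, 0.94, 0.007, -0.341]
contact_force: [0.3, 0.3, 1.1]
gripper_width: 0.1
grasp_force: 0.0
```

Run:
```python
from h import *
need(0,4,127);need(0,4,140);need(0,4,155)
```

```text
pos [462.6  59.7 128.5] tgt [458.7  59.  127. ] travel [ 0.008  -0.0033  0.0146] in target axes [ 0.0079 -0.0033  0.0147] rot [ 0.0004  0.0004 -0.0005] j [ 0.32  0.59 -0.03 -0.23 -1.62 -1.86] F [0.3 0.3 1.1] t 3.95
pos [462.6  59.7 128.5] tgt [458.7  59.  140. ] travel [ 0.0413 -0.0033 -0.0253] in target axes [ 0.0414 -0.0033 -0.0252] rot [ 0.0004  0.0004 -0.0005] j [ 0.32  0.59 -0.03 -0.23 -1.62 -1.86] F [0.3 0.3 1.1] t 3.95
pos [462.6  59.7 128.5] tgt [458.7  59.  155. ] travel [ 0.0797 -0.0033 -0.0713] in target axes [ 0.0799 -0.0033 -0.0711] rot [ 0.0004  0.0004 -0.0005] j [ 0.32  0.59 -0.03 -0.23 -1.62 -1.86] F [0.3 0.3 1.1] t 3.95
```

servo_tool([
  {"travel": [0.0123,-0.0033,0.0103],"rot": [0,0,0],"hand": 0},
  {"travel": [0.0064,0,-0.0077],"rot": [0,0,0],"hand": 0},
  {"travel": [0.0064,0,-0.0077],"rot": [0,0,0],"hand": 0},
  {"travel": [0.0064,0,-0.0077],"rot": [0,0,0],"hand": 0},
  {"travel": [0.0064,0,-0.0077],"rot": [0,0,0],"hand": 0},
  {"travel": [0,0,0],"rot": [0,0,0],"hand": 0},
  {"travel": [0,0,0],"rot": [0,0,0],"hand": 0},
])

```text
clock: 4.53
position: [458.7, 59.2, 136.2]
ee_rot: [0.02, 0.94, 0.007, -0.342]
contact_force: [2.7, -0.3, -6.4]
gripper_width: -0.3
grasp_force: 3.5
```

servo_tool([
  {"travel": [0.0064,0,-0.0077],"rot": [0,0,0],"hand": 0},
  {"travel": [0.0064,0,-0.0077],"rot": [0,0,0],"hand": 0},
  {"travel": [0.0064,0,-0.0077],"rot": [0,0,0],"hand": 0},
  {"travel": [0.0064,0,-0.0077],"rot": [0,0,0],"hand": 0},
  {"travel": [0.0064,0,-0.0077],"rot": [0,0,0],"hand": 0},
  {"travel": [0.0064,0,-0.0077],"rot": [0,0,0],"hand": 0},
  {"travel": [0.0064,0,-0.0077],"rot": [0,0,0],"hand": 0},
  {"travel": [0,0,0],"rot": [0,0,0],"hand": 0},
  {"travel": [0,0,0],"rot": [0,0,0],"hand": 0},
])

```text
clock: 5.28
position: [458.6, 59.2, 154.0]
ee_rot: [0.019, 0.94, 0.007, -0.342]
contact_force: [6.0, -0.6, -9.6]
gripper_width: 0.1
grasp_force: 5.2
```

```bash
cat >> h.py <<'E'
def ringstate():
    from bench import get_image
    p=camera_params("top");im,d=get_image("top");K=p["camera_matrix"];v,u=np.mgrid[0:420,0:560]
    X=np.stack([(u-K[0,2])*d/K[0,0],(v-K[1,2])*d/K[1,1],d],-1)[d>0];W=(X-p["t"])@p["R"]
    return im,d,W
E
python3 - <<'E'
from h import *
im,d,W=ringstate()
cr=cv2.resize(im[170:270,190:310],(720,600),interpolation=cv2.INTER_CUBIC);cv2.imwrite("pics/t2.png",np.clip(cr*1.6,0,255).astype(np.uint8)[:,:,::-1])
k=(W[:,0]>452)&(W[:,0]<474)&(abs(W[:,1]-59)<40)&(W[:,2]>150)&(W[:,2]<195);R=W[k];print(len(R),np.c_[R[::max(1,len(R)//25)]].round(0).tolist())
need(0,4,155)
E
```

```text
247 [[473.0, 69.0, 181.0], [473.0, 52.0, 188.0], [471.0, 61.0, 188.0], [471.0, 45.0, 179.0], [469.0, 54.0, 184.0], [467.0, 64.0, 182.0], [467.0, 47.0, 177.0], [466.0, 80.0, 177.0], [466.0, 63.0, 184.0], [465.0, 47.0, 181.0], [465.0, 30.0, 175.0], [464.0, 84.0, 183.0], [464.0, 67.0, 183.0], [463.0, 51.0, 183.0], [463.0, 34.0, 182.0], [463.0, 90.0, 175.0], [462.0, 73.0, 181.0], [462.0, 56.0, 186.0], [461.0, 39.0, 183.0], [461.0, 23.0, 173.0], [460.0, 77.0, 182.0], [460.0, 60.0, 181.0], [460.0, 43.0, 182.0], [459.0, 26.0, 173.0], [458.0, 57.0, 166.0], [456.0, 60.0, 165.0], [455.0, 59.0, 164.0], [453.0, 57.0, 162.0]]
pos [458.5  59.2 154. ] tgt [458.7  59.  155. ] travel [ 0.0022 -0.0006 -0.0035] in target axes [ 0.0022 -0.0006 -0.0035] rot [ 0.0005  0.0001 -0.0007] j [ 0.32  0.55 -0.02 -0.23 -1.66 -1.87] F [ 6.7 -0.9 -9.6] t 5.3333
```

View pics/t2.png

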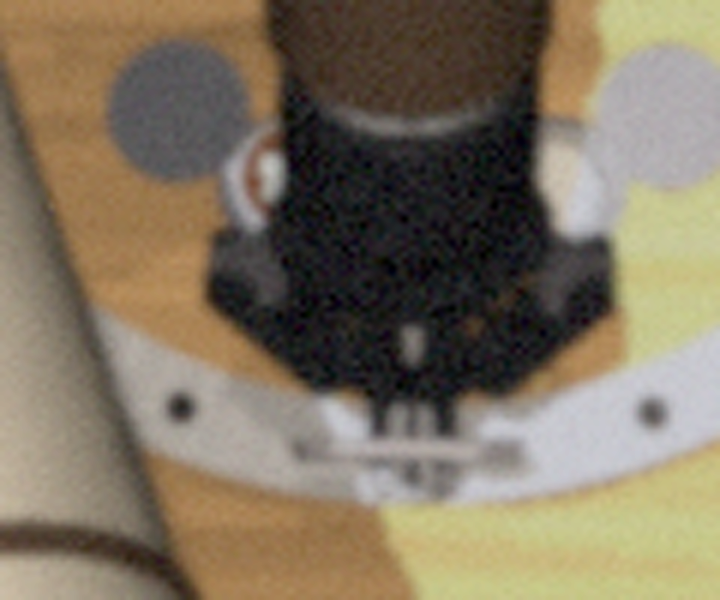

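The ring is hooked, raised about 19 mm, and centred on the finger in the crop at (410,450). Now I swing half way toward +y.

servo_tool([
  {"travel": [-0.003,0.0172,0.003],"rot": [-0.00196,0,0.00234],"hand": 0},
  {"travel": [-0.003,0.0344,0.003],"rot": [-0.00393,0,0.00468],"hand": 0},
  {"travel": [-0.0005,0.0344,-0.0004],"rot": [-0.00393,0,0.00468],"hand": 0},
  {"travel": [-0.0005,0.0344,-0.0004],"rot": [-0.00393,0,0.00468],"hand": 0},
  {"travel": [-0.0005,0.0344,-0.0004],"rot": [-0.00393,0,0.00468],"hand": 0},
  {"travel": [-0.0003,0.0172,-0.0002],"rot": [-0.00196,0,0.00234],"hand": 0},
  {"travel": [0,0,0],"rot": [0,0,0],"hand": 0},
])

```text
clock: 5.92
position: [463.9, 101.7, 151.9]
ee_rot: [0.109, 0.933, 0.04, -0.34]
contact_force: [5.0, -0.3, -8.9]
gripper_width: -0.2
grasp_force: 4.8
```

```bash
cat >> h.py <<'E'
def ring(save=None):
    """arm angle estimate from ring's bright bar seen by top depth: points 165..190 high near radius 220"""
    from bench import sensors
    im,d,W=ringstate();yaw,piv,R=fit();l=(W[:,:2]-piv)@R;r=np.hypot(*l.T);q=np.arctan2(-l[:,1],-l[:,0])
    # ring ends: points at the bar radius, away from the fingers
    k=(abs(r-221)<7)&(W[:,2]>150)&(W[:,2]<192)&(abs(q)<.7);a=np.sort(q[k])
    print(k.sum(),"q ends",np.percentile(a,[1,50,99]).round(3),"mid",((np.percentile(a,1)+np.percentile(a,99))/2).round(3),"z",np.percentile(W[k,2],[20,50,80]).round(1))
    if save:
        cr=cv2.resize(im[170:270,170:290],(720,600),interpolation=cv2.INTER_CUBIC);cv2.imwrite(save,np.clip(cr*1.6,0,255).astype(np.uint8)[:,:,::-1])
E
python3 - <<'E'
from h import *
ring()
need(-.192,4,151);need(-.384,4,151)
E
```

```text
191 q ends [-0.351 -0.183 -0.03 ] mid -0.19 z [170.4 178.6 181.2]
pos [463.9 101.6 151.9] tgt [464.3 101.6 151. ] travel [-0.0036  0.0004  0.0019] in target axes [-0.0036  0.0004  0.0019] rot [ 0.0004 -0.0001 -0.0006] j [ 0.32  0.56  0.03 -0.35 -1.66 -2.04] F [ 4.3  0.2 -9.7] t 5.9667
pos [463.9 101.6 151.9] tgt [478.  142.3 151. ] travel [-0.0155  0.1715 -0.0082] in target axes [0.0091 0.1717 0.0126] rot [-0.0193 -0.0001  0.0228] j [ 0.32  0.56  0.03 -0.35 -1.66 -2.04] F [ 4.3  0.2 -9.7] t 5.9667
```

servo_tool([
  {"travel": [-0.0003,0.0172,-0.0002],"rot": [-0.00196,0,0.00234],"hand": 0},
  {"travel": [-0.0005,0.0344,-0.0004],"rot": [-0.00393,0,0.00468],"hand": 0},
  {"travel": [-0.0005,0.0344,-0.0004],"rot": [-0.00393,0,0.00468],"hand": 0},
  {"travel": [-0.0005,0.0344,-0.0004],"rot": [-0.00393,0,0.00468],"hand": 0},
  {"travel": [-0.0005,0.0344,-0.0004],"rot": [-0.00393,0,0.00468],"hand": 0},
  {"travel": [-0.0003,0.0172,-0.0002],"rot": [-0.00196,0,0.00234],"hand": 0},
  {"travel": [0,0,0],"rot": [0,0,0],"hand": 0},
  {"travel": [0,0,0],"rot": [0,0,0],"hand": 0},
])

```text
clock: 6.63
position: [477.2, 142.0, 151.9]
ee_rot: [0.198, 0.918, 0.071, -0.335]
contact_force: [3.8, -1.2, -9.1]
gripper_width: 0.0
grasp_force: 4.1
```

Run:
```python
from h import *
ring()
need(-.384,4,151);need(-.384,4,127)
```

```text
138 q ends [-0.429 -0.34  -0.215] mid -0.322 z [169.2 177.8 180.7]
pos [477.2 142.  152. ] tgt [478.  142.3 151. ] travel [-0.0042  0.0023  0.0015] in target axes [-0.0042  0.0023  0.0015] rot [ 0.0002 -0.0003 -0.0006] j [ 0.32  0.56  0.07 -0.45 -1.63 -2.21] F [ 3.  -0.6 -9.8] t 6.6833
pos [477.2 142.  152. ] tgt [478.  142.3 127. ] travel [-0.066   0.0025  0.0749] in target axes [-0.0659  0.0023  0.075 ] rot [ 0.0002 -0.0003 -0.0006] j [ 0.32  0.56  0.07 -0.45 -1.63 -2.21] F [ 3.  -0.6 -9.8] t 6.6833
```

servo_tool([
  {"travel": [0,0.0023,0],"rot": [0,0,0],"hand": 0},
  {"travel": [-0.0051,0,0.0061],"rot": [0,0,0],"hand": 0},
  {"travel": [-0.0051,0,0.0061],"rot": [0,0,0],"hand": 0},
  {"travel": [-0.0051,0,0.0061],"rot": [0,0,0],"hand": 0},
  {"travel": [-0.0051,0,0.0061],"rot": [0,0,0],"hand": 0},
  {"travel": [0,0,0],"rot": [0,0,0],"hand": 0},
  {"travel": [0,0,0],"rot": [0,0,0],"hand": 0},
])

```text
clock: 7.27
position: [477.6, 142.7, 144.1]
ee_rot: [0.198, 0.918, 0.071, -0.335]
contact_force: [1.0, -1.6, -8.4]
gripper_width: -0.0
grasp_force: 3.2
```

servo_tool([
  {"travel": [-0.0051,0,0.0061],"rot": [0,0,0],"hand": 0},
  {"travel": [-0.0051,0,0.0061],"rot": [0,0,0],"hand": 0},
  {"travel": [0,0,0],"rot": [0,0,0],"hand": 0},
  {"travel": [0,0,0],"rot": [0,0,0],"hand": 0},
])

```text
clock: 7.6
position: [477.8, 142.8, 140.2]
ee_rot: [0.198, 0.918, 0.072, -0.335]
contact_force: [0.8, -1.5, -7.6]
gripper_width: -0.1
grasp_force: 3.0
```

The bar is still loaded at a lift of about 6 mm, so the pin is going into the hole. I'm lowering the rest.

servo_tool([
  {"travel": [-0.0051,0,0.0061],"rot": [0,0,0],"hand": 0},
  {"travel": [-0.0051,0,0.0061],"rot": [0,0,0],"hand": 0},
  {"travel": [-0.0051,0,0.0061],"rot": [0,0,0],"hand": 0},
  {"travel": [-0.0051,0,0.0061],"rot": [0,0,0],"hand": 0},
  {"travel": [-0.0051,0,0.0061],"rot": [0,0,0],"hand": 0},
  {"travel": [-0.0051,0,0.0061],"rot": [0,0,0],"hand": 0},
  {"travel": [0,0,0],"rot": [0,0,0],"hand": 0},
  {"travel": [0,0,0],"rot": [0,0,0],"hand": 0},
])

```text
clock: 8.27
position: [477.7, 142.9, 128.9]
ee_rot: [0.198, 0.918, 0.072, -0.335]
contact_force: [0.2, 0.1, 0.3]
gripper_width: 0.0
grasp_force: 0.0
```

Run:
```python
from h import *
ring()
need(-.384,4,128);need(-.384,-75,128)
```

```text
94 q ends [-0.435 -0.338 -0.225] mid -0.33 z [154.9 159.6 161.6]
pos [477.8 142.9 128.8] tgt [478.  142.3 128. ] travel [-0.0034 -0.0017  0.0014] in target axes [-0.0034 -0.0017  0.0014] rot [ 0.0004 -0.0002 -0.0006] j [ 0.32  0.59  0.05 -0.45 -1.59 -2.19] F [-0.   0.2 -0. ] t 8.3167
pos [477.8 142.9 128.8] tgt [550.1 110.1 128. ] travel [-0.2453 -0.0004 -0.202 ] in target axes [-0.2455 -0.0017 -0.2017] rot [ 0.0004 -0.0002 -0.0006] j [ 0.32  0.59  0.05 -0.45 -1.59 -2.19] F [-0.   0.2 -0. ] t 8.3167
```

The ring is down 19 mm and home, and the force is zero. I'm withdrawing toward the pivot, then going up.

servo_tool([
  {"travel": [-0.031,0,-0.025],"rot": [0,0,0],"hand": 0},
  {"travel": [-0.031,0,-0.025],"rot": [0,0,0],"hand": 0},
  {"travel": [-0.031,0,-0.025],"rot": [0,0,0],"hand": 0},
  {"travel": [-0.031,0,-0.025],"rot": [0,0,0],"hand": 0},
  {"travel": [-0.031,0,-0.025],"rot": [0,0,0],"hand": 0},
  {"travel": [-0.031,0,-0.025],"rot": [0,0,0],"hand": 0},
  {"travel": [-0.031,0,-0.025],"rot": [0,0,0],"hand": 0},
  {"travel": [-0.031,0,-0.025],"rot": [0,0,0],"hand": 0},
  {"travel": [0,0,0],"rot": [0,0,0],"hand": 0},
])

```text
clock: 9.07
position: [552.1, 108.9, 125.9]
ee_rot: [0.199, 0.918, 0.072, -0.335]
contact_force: [0.3, 0.1, -0.0]
gripper_width: 0.3
grasp_force: 0.0
```

servo_tool([
  {"travel": [0.064,0,-0.0766],"rot": [0,0,0],"hand": 0},
  {"travel": [0.064,0,-0.0766],"rot": [0,0,0],"hand": 0},
  {"travel": [0.064,0,-0.0766],"rot": [0,0,0],"hand": 0},
  {"travel": [0.064,0,-0.0766],"rot": [0,0,0],"hand": 0},
  {"travel": [0,0,0],"rot": [0,0,0],"hand": 0},
  {"travel": [0,0,0],"rot": [0,0,0],"hand": 0},
])

```text
clock: 9.57
position: [551.2, 110.1, 228.2]
ee_rot: [0.198, 0.919, 0.073, -0.333]
contact_force: [-0.1, 0.8, -1.4]
gripper_width: 0.4
grasp_force: 0.0
```

Run:
```python
from h import *
from bench import get_image
ring();need(-.384,-75,230)
im,d=get_image("wrist");cv2.imwrite("pics/w3.png",np.clip(im*1.5,0,255).astype(np.uint8)[:,:,::-1])
```

```text
Traceback (most recent call last):
  File "h.py", line 37, in ring
    print(k.sum(),"q ends",np.percentile(a,[1,50,99]).round(3),"mid",((np.percentile(a,1)+np.percentile(a,99))/2).round(3),"z",np.percentile(W[k,2],[20,50,80]).round(1))
                           ~~~~~~~~~~~~~^^^^^^^^^^^^^
IndexError: index -1 is out of bounds for axis 0 with size 0
```

The robot blocks the top camera here, so I'm using the wrist camera: ring height and angle from depth, plus a picture.

Run:
```python
from h import *
from bench import get_image,sensors
s=sensors.read_state();p=camera_params("wrist");print(s["clock"],s["contact_force"].round(1))
im,d=get_image("wrist");cv2.imwrite("pics/w3.png",np.clip(im*1.5,0,255).astype(np.uint8)[:,:,::-1])
v,u=np.mgrid[0:420,0:560];K=p["camera_matrix"];X=np.stack([(u-K[0,2])*d/K[0,0],(v-K[1,2])*d/K[1,1],d],-1).reshape(-1,3)[d.ravel()>0]
W=(X@p["mount"][:3,:3].T+p["mount"][:3,3])@Rn.from_quat(s["ee_rot"]).as_matrix().T+s["position"]
yaw,piv,R=fit();l=(W[:,:2]-piv)@R;r=np.hypot(*l.T);q=np.arctan2(-l[:,1],-l[:,0])
k=(abs(r-220)<12)&(W[:,2]>125)&(W[:,2]<185);e=np.percentile(q[k],[1,99]);print(k.sum(),"q",e,e.mean(),"ztop",np.percentile(W[k,2],[50,90,98]))
```

```text
9.6167 [ 0.6  0.8 -0.7]
1002 q [-0.55209841 -0.22566289] -0.38888064579315584 ztop [159.81872084 162.40627574 163.13664351]
```

View pics/w3.png

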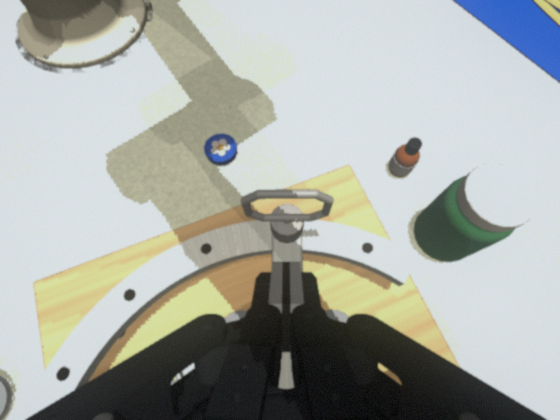

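The wrist view shows the ring at (287,205), with one free hole on its +y side at (368,247) and three on the other at (206,248), (129,295) and (63,374). Depth gives q ≈ -0.389 and a ring top at about 162.4 mm, so the pin is home in the right hole. The jar and bottle appear undisturbed. Handing in.

```bash
python3 -c "
from bench import job_done
print(job_done())"
```

```text
the job is handed in; nothing more can be done
None
```

I lifted the pin with a hooked fingertip, swung the lamp arm one hole to the flower-mould side and let the pin drop home, then withdrew clear and handed the job in; the hand-in gave no verdict, but the last depth reading put the arm at -0.389 rad (hole at -0.384) with the ring back at its home height.

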